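# Press the axle cap home on a toy car's wheel

### The arm

A 7-joint arm with a two-finger parallel gripper is mounted at the origin on a cart in front of the work surface, level with it; the furniture and walls round the work are solid. World frame = base frame: x ahead of the robot, y to its left, z up, the work surface at z = 0. Lengths are in m, angles in rad, forces in N, time in s.
With the tool pointing down it reaches from about 0.4 to 0.925 m from the base axis. Payload 5.6 kg.
Tool frame: the origin (TCP) lies between the finger pads; the fingertips stand 22 mm ahead of it and the grasp point (between the pads) lies 3 mm ahead of it; z points along the fingers, y is the direction in which the jaws open and shut (so a half turn about z gives the same grasp; the last joint's range is limited). The gripper opens to 85 mm and grips with 20 to 120 N. Pads are 22 mm wide; open, the fingers measure 114 mm over their backs; the gripper's body (76 mm by 85 mm) begins 54 mm behind the grasp point. The pads swing forward as they close: fully open they stand 13 mm farther back than shut.
Start: joints at [-1.334, 0.468, -0.012, 1.603, 0.006, 1.071, -0.056], TCP at [0.18, 0.625, 0.253] pointing down, gripper open.
Joint ranges: [-2.53, 2.53], [-0.31, 2.02], [-1.57, 1.55], [0.28, 2.44], [-1.29, 4.43], [0.15, 1.84], [-2.92, 2.92]. Speed limits (rad/s): [2.57, 2.57, 3.14, 3.14, 3.14, 3.14, 3.14].

### API

Orientations are given as [roll, pitch, yaw] about the fixed x, y, z axes, in that order (R = Rz(yaw) Ry(pitch) Rx(roll)).
In Python, from station import robot, imaging, finder gives the robot as it stands.
- The arm moves only by the shell command python3 -m inch 'ROWS'. ROWS is JSON, a list that holds one entry, the list of rows, each a list of 7 numbers: the shift along the tool's x, y, z in m, then the turn, a rotation vector about the tool's x, y, z in rad, then the finger opening in m, from 0 to 0.0854. In form: [[[tx, ty, tz, ax, ay, az, fingers], ...]]. A call has 1 to 20 rows; each row is the pose to reach, as a shift and turn from the pose measured when the call began, along the tool's axes at that moment; what a row does not reach only later rows make up. A row lasts 1/12 s, in which the tool goes at most 41.7 mm and 7.16 degrees, less where a joint would pass 70% of its speed; a pose out of reach is approached as far as the arm can. A call with a gripper value outside its range is refused whole. The fingers move at their own pace and stop on an object; the grip force is fixed at half the most. Time passes only in rows, so rows that repeat a pose let the fingers close. It gives the time, the measured TCP pose, the force and the opening at its end, in the units of the state.
- robot.read_state(): the state, without advancing time (a new reading comes with each control period).
- imaging.camera(name): name is "scene" or "top"; returns the picture (420x560x3 uint8, red, green, blue); there is no depth.
- imaging.calibration(name): a dict with "mtx" (3x3 intrinsics, pixels), "pose" (4x4, takes a point from camera to world coordinates). Camera axes: x right, y up, looking along -z (the intrinsics and any distortion apply to the point x, -y, -z); pixel columns grow to the right and rows downward; lengths in m; the calibration is good to about 2 mm. A picture is of the moment at which its call begins. calibration takes no time and is no camera call.
- robot.sign_off(): hands the job in, once; it reports no verdict.
Trained networks look in the newest picture that a camera, given by its name, has taken for a name from the list of things; names that differ only in an ending like _2 or _b are one class to them, and where a whole thing is asked for, a point or a joint stands for the part that bears it (a point fixed in the world has none). Each returns a list of dicts, best first, with "score" (0 to 1); they miss things now and then, are a little off and sometimes report something else, mostly with a low value. They report only what shows in the picture. A call takes as long as a camera call.
- finder.regions_of(camera, target): "mask" (420x560 bool, what is visible of it) and "bbox" ([centre column, centre row, width, height] in pixels, round what is visible of it).
The state is a dict: "t": time; "joints": joint angles; "qvel": joint speeds; "effort": joint torques, N m; "tool_pos": TCP position; "eef_rot": TCP orientation; "contact_force": force on the tool from outside, world axes, zero at the start; "wrist_torque": the same for the moment, N m; "opening": opening from 0.0 (shut) to 1.0 (fully open).
Only numpy, scipy, OpenCV 4.12 (cv2) and the standard library are available. Lean on these libraries where they do the work, as an engineer would, in place of code of your own. Each camera call takes 0.05 s, during which the arm holds its last target.

### The job

Pick up the loose brass axle cap, set it on the bare axle of the wooden toy car that lies on its side in its jig, and press it straight down the shaft, wheel and all, until the wheel comes to bear below and the cap bites tight against its hub with no play left. Stop once the push has clearly risen, before the hub is crushed, and let go; leave the other things on the saw table where they are.

Things in the scene. Friction and masses are not known exactly. Their poses are not given: they have to be found in the camera images.
- cap: the loose brass axle cap (capped push nut, 60 g), standing mouth down on the grey saw top on the left. Origin: centre of its underside (the open mouth), z up. 32 mm high: a flange 30 mm across and 4 mm thick, above it a barrel 22 mm across from 5 to 28 mm height, closed flat top 17 mm across. Blind bore 28 mm deep, 13 mm wide in the flange and 10 mm above it, with a ring of teeth near the mouth
- cap_barrel (a point): point on the cap's axis 14 mm above its underside, where the barrel is gripped. On the axle the cap drops freely about 4 mm; its teeth catch (up to 12 N) by the time its underside is 9 mm below the axle's tip; from there it slides down under a steady push of 7 to 10 N, and it holds against lifting with about 9 N. It can be pressed in the grip or on its closed top
- wheel: red wheel, 58 mm across, round the bare axle. Origin: centre of its underside, z up. 16 mm thick at the wooden hub (35 mm across), 12 mm at the rim. It stands up to 6 mm too high and slides down (about 1 N) until it bears on a rubber washer and packing washers below, whose number differs: that height is unknown within 12 mm and must be found by feel
- hub_face (a point): centre of the wheel hub's upper face, 16 mm above the wheel's origin, where the cap's flange must bear. When the wheel bears below, the push rises above the steady sliding push by about 12 N per mm of cap travel. The cap stays tight if pressed 10 to 17 N beyond the sliding push; the hub is crushed when the cap bears on it with 22 N
- axle_tip (a point): centre of the rounded upper end of the bare vertical steel axle, 8 mm in diameter, which stands 9 to 27 mm above the wheel hub; the end is a half ball of 4 mm radius
- car: wooden toy car lying on its side, fixed in a plywood jig board 236 x 150 mm. Origin: on the saw top below the hull, z up, x from the bare axle towards the finished wheel. Upper face 50 mm up. The bare axle stands at x -56, y -18 mm, tip 94 mm up; at x +56, y -18 mm a second red wheel already has its brass cap (top 101 mm up): leave it
- hammer: tack hammer, 100 x 239 x 24 mm, lying on the left of the saw top in front of the cap; leave it
- sander: cork sanding block, 42 x 68 x 30 mm, on the left behind the cap; leave it
- round_box: small open round wooden box, 65 mm across, 36 mm high, far left; leave it
- square: small try square, 147 x 120 x 17 mm, on the left behind the cap; leave it

How it is judged:
By the outcome, as a careful person would: the job done as asked, in the order asked, and still so for the second after the job is handed in, with the robot touching nothing.
It also fails if it takes over 67 s, if anything falls off the work surface, if the arm or the gripper's body presses on something with over 40 N, if the wrist force passes 120 N, or if a joint passes its speed limit or range.

## Working session

There is one attempt and no reset: what is moved stays moved. The work goes in short steps, Python scripts to look and compute and a shell command to move; the robot and the scene stay as the last step left them, time stands still between calls to the robot, and variables do not carry over. Pictures are saved under pics/ and viewed, and the job is handed in when it is done.

```bash
ls; mkdir -p pics; python3 - <<'E'
from station import robot, imaging, finder
import cv2, numpy as np
s=robot.read_state(); print({k:np.round(v,4).tolist() for k,v in s.items()})
for c in ("scene","top"):
    im=imaging.camera(c); cv2.imwrite(f"pics/{c}0.png",im[:,:,::-1])
    k=imaging.calibration(c); print(c,k)
    for n in ("cap","axle_tip","wheel","hub_face","car"):
        for r in finder.regions_of(c,n)[:3]: print(c,n,round(r["score"],2),np.round(r["bbox"],1), r["mask"].sum())
E
```

```text
pics
{'t': 0.0, 'joints': [-1.334, 0.4684, -0.0117, 1.6036, 0.006, 1.0714, -0.0563], 'qvel': [-0.0023, 0.0015, -0.0008, -0.0006, 0.0024, 0.0007, 0.0006], 'effort': [0.0002, -53.2362, 0.0216, -25.1312, 0.0115, 0.0075, 0.0], 'tool_pos': [0.1794, 0.6242, 0.2523], 'eef_rot': [-3.1398, 0.0001, 2.8618], 'contact_force': [-0.2863, -0.4421, 0.4665], 'wrist_torque': [-0.0182, -0.0305, -0.0107], 'opening': 1.0035}
scene {'mtx': array([[466.51070753,   0.        , 272.19337478],
       [  0.        , 466.51070753, 213.94005778],
       [  0.        ,   0.        ,   1.        ]]), 'pose': array([[ 0.87477512,  0.33622309, -0.34888755,  0.13759489],
       [-0.48442396,  0.62189245, -0.61529116, -0.73971274],
       [ 0.01009544,  0.70725088,  0.70689057,  0.94748757],
       [ 0.        ,  0.        ,  0.        ,  1.        ]])}
scene cap 0.44 [237.2 183.4  14.3   9.6] 95
scene axle_tip 0.87 [292.4 320.6 110.6  73.2] 5939
scene axle_tip 0.66 [184.1 205.5  46.9  54. ] 747
scene wheel 0.62 [271.7 318.9  25.8  29. ] 538
scene hub_face 0.57 [272.1 318.6  28.9  30. ] 526
scene car 0.94 [293.4 323.9 114.6  80.6] 5801
top {'mtx': array([[430.59280894,   0.        , 286.13413742],
       [  0.        , 430.59280894, 203.69669023],
       [  0.        ,   0.        ,   1.        ]]), 'pose': array([[-2.93534678e-03,  9.96288194e-01, -8.60303383e-02,
         4.59761392e-01],
       [-9.99995692e-01, -2.92527923e-03,  2.43088354e-04,
        -1.99311335e-02],
       [-9.47670427e-06,  8.60306812e-02,  9.96292488e-01,
         1.24108150e+00],
       [ 0.00000000e+00,  0.00000000e+00,  0.00000000e+00,
         1.00000000e+00]])}
top axle_tip 0.62 [366.  239.9  69.4  90.9] 4438
top wheel 0.69 [376.6 258.5  21.1  20. ] 363
top hub_face 0.88 [376.  259.   19.8  20.4] 350
top car 0.75 [364.9 236.4  67.6  94.9] 4347
```

View pics/scene0.png

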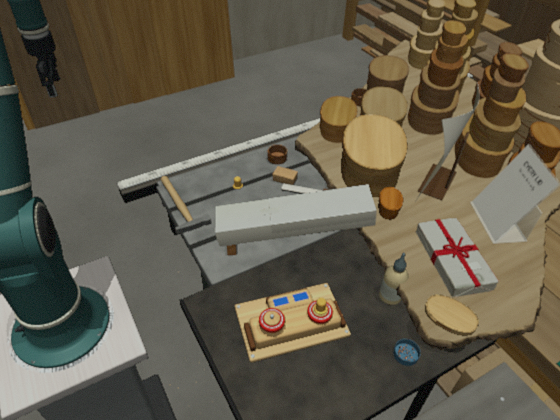

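View pics/top0.png

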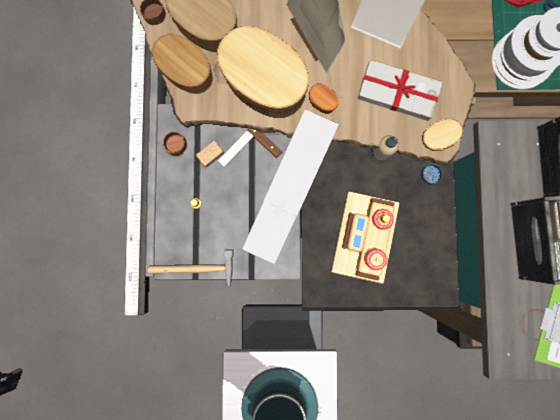

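```bash
python3 - <<'E'
import cv2
a=cv2.imread("pics/scene0.png")[270:380,220:370]; cv2.imwrite("pics/sc_car.png",cv2.resize(a,None,fx=5,fy=5,interpolation=cv2.INTER_CUBIC))
a=cv2.imread("pics/top0.png")[180:300,310:420]; cv2.imwrite("pics/tp_car.png",cv2.resize(a,None,fx=5,fy=5,interpolation=cv2.INTER_CUBIC))
a=cv2.imread("pics/scene0.png")[140:240,160:300]; cv2.imwrite("pics/sc_cap.png",cv2.resize(a,None,fx=5,fy=5,interpolation=cv2.INTER_CUBIC))
E
```

```text
(no output)
```

View crops.

The scene picture shows the cap at about (237,183) and the bare axle's wheel at about (271,319). In the top picture they are at (195,203) and (376,259). A grey beam lies between them.

View pics/sc_car.png

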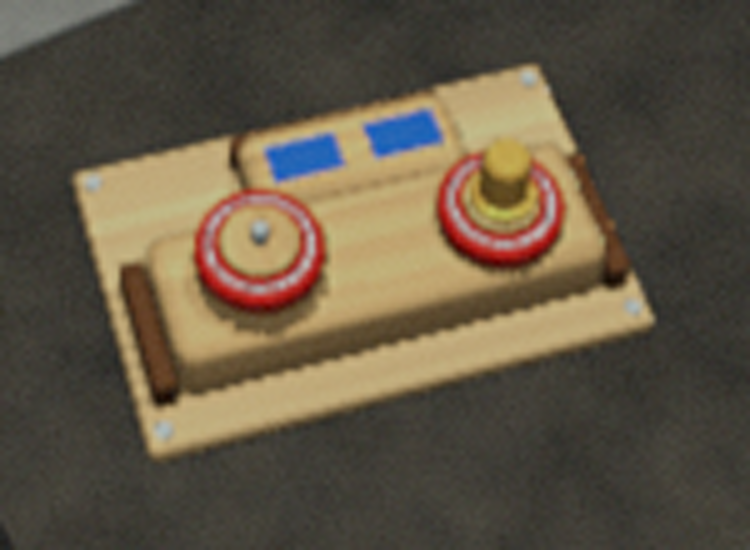

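View pics/tp_car.png

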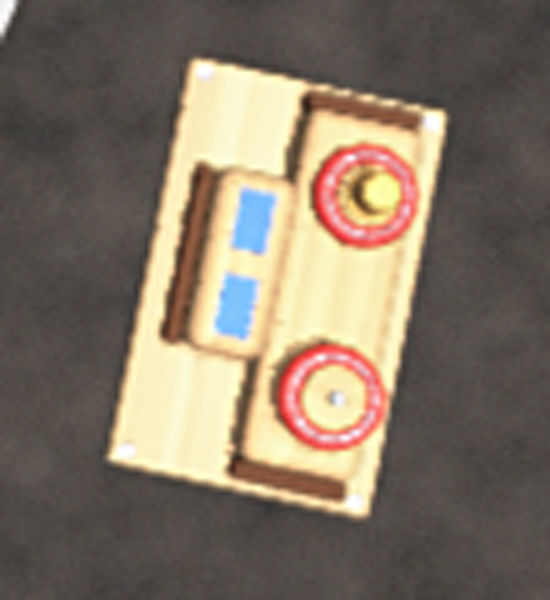

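View pics/sc_cap.png

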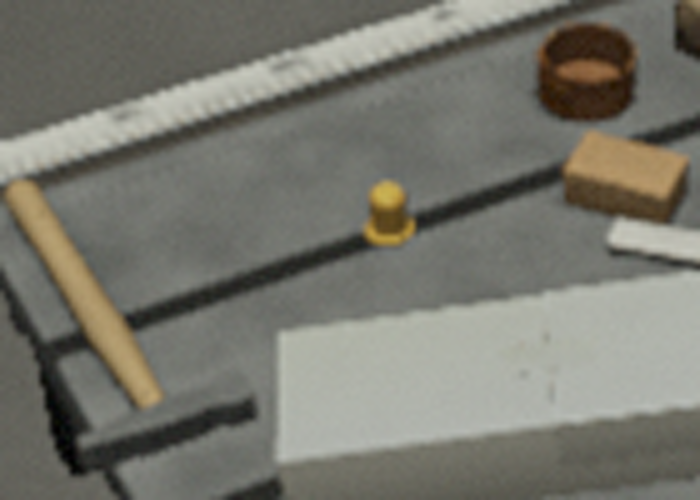

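```bash
cat > h.py <<'E'
from station import robot, imaging, finder
import numpy as np
def ray(c,u,v):
    k=imaging.calibration(c);M=k["mtx"];P=k["pose"]
    d=np.array([(u-M[0,2])/M[0,0],-(v-M[1,2])/M[1,1],-1.]); d=P[:3,:3]@d
    return P[:3,3],d/np.linalg.norm(d)
def tri(a,b):
    o1,d1=ray("scene",*a);o2,d2=ray("top",*b)
    A=np.stack([d1,-d2],1);s=np.linalg.lstsq(A,o2-o1,rcond=None)[0]
    p,q=o1+s[0]*d1,o2+s[1]*d2
    return (p+q)/2,np.linalg.norm(p-q)
def onz(c,u,v,z):
    o,d=ray(c,u,v);return o+d*(z-o[2])/d[2]
def proj(c,p):
    k=imaging.calibration(c);M=k["mtx"];P=k["pose"]
    q=P[:3,:3].T@(np.array(p)-P[:3,3]);return M[0,0]*q[0]/-q[2]+M[0,2],-M[1,1]*q[1]/-q[2]+M[1,2]
E
python3 - <<'E'
from h import *
import cv2
f=lambda x,y,ox,oy:((x+.5)/5-.5+ox,(y+.5)/5-.5+oy)
ts=f(260,226,220,270);tt=f(337,398,310,180)
np.set_printoptions(precision=4,suppress=True)
print("tip",tri(ts,tt),onz("scene",*ts,.094),onz("top",*tt,.094))
cs=f(510,152,220,270);ct=f(380,192,310,180)
print("fcap",tri(cs,ct),onz("scene",*cs,.101),onz("top",*ct,.101))
for n,(a,b) in {"bl":((163,430),(125,452)),"br":((632,308),(355,500)),"tl":((93,182),(205,72)),"tr":((528,78),(430,122))}.items(): pass
# scene corner screws: scene(93,182)=left back,(163,430)=left front,(632,308)=right front,(528,78)=right back
for s,t in [((93,182),(125,452)),((163,430),(355,500)),((632,308),(430,122)),((528,78),(205,72))]:
    a=f(*s,220,270);b=f(*t,310,180);print("screw",tri(a,b))
# beam
for s,t in [((216,208),(243,247)),((374,187),(338,124)),((218,238),(275,263)),((377,207),(338,124))]: print("beam",tri(s,t))
# cap blob
for c,(u,v) in {"scene":(237,183),"top":(195,203)}.items():
    im=cv2.imread(f"pics/{c}0.png");h=cv2.cvtColor(im,cv2.COLOR_BGR2HSV)
    m=(h[...,1]>110)&(h[...,2]>80);M=np.zeros_like(m);M[v-12:v+12,u-12:u+12]=m[v-12:v+12,u-12:u+12]
    y,x=np.nonzero(M);print(c,M.sum(),x.min(),x.max(),y.min(),y.max(),x.mean(),y.mean())
    cv2.imwrite(f"pics/cap_{c}.png",cv2.resize(im[v-15:v+15,u-15:u+15],None,fx=16,fy=16,interpolation=0))
E
```

```text
tip (array([ 0.411 , -0.2606,  0.0921]), np.float64(0.0006193669172899941)) [ 0.4107 -0.2618  0.094 ] [ 0.4108 -0.2601  0.094 ]
fcap (array([ 0.5206, -0.2844,  0.1008]), np.float64(0.002642097324105319)) [ 0.5217 -0.285   0.101 ] [ 0.5194 -0.2837  0.101 ]
screw (array([ 0.3782, -0.157 ,  0.0128]), np.float64(0.0017549749305878436))
screw (array([ 0.35  , -0.2861,  0.0121]), np.float64(0.0002338213498643524))
screw (array([ 0.5644, -0.3342,  0.0111]), np.float64(0.0005520122461665865))
screw (array([ 0.5933, -0.2053,  0.0129]), np.float64(0.0002939373436441692))
beam (array([0.4426, 0.0954, 0.0903]), np.float64(0.00269546935618482))
beam (array([ 0.7417, -0.1468,  0.2268]), np.float64(0.005583564372784496))
beam (array([0.4036, 0.0089, 0.0775]), np.float64(0.006047491541485234))
beam (array([ 0.7592, -0.1546,  0.1608]), np.float64(0.004176760491227802))
scene 92 233 242 177 188 237.2173913043478 182.8913043478261
top 50 191 199 198 208 195.7 203.18
```

```bash
python3 -c "
import cv2,numpy as np
cv2.imwrite('pics/cap_both.png',np.hstack([cv2.imread('pics/cap_scene.png'),cv2.imread('pics/cap_top.png')])[:, :800*2][::1,::1])
a=cv2.imread('pics/cap_both.png');cv2.imwrite('pics/cap_both.png',cv2.resize(a,(800,400),interpolation=0))"
```

```text
(no output)
```

View pics/cap_both.png

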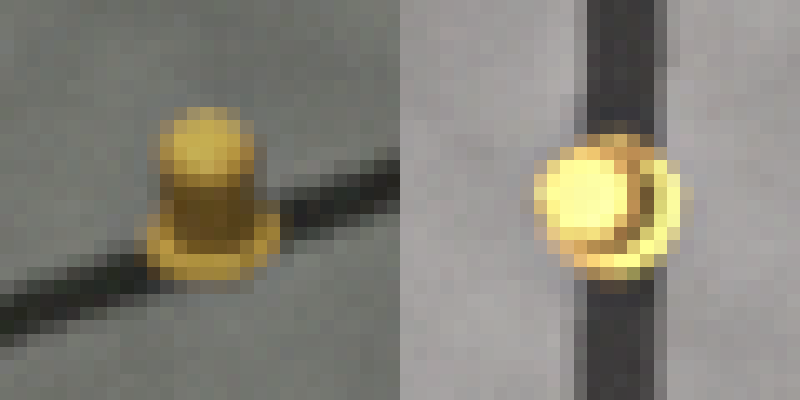

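```bash
python3 - <<'E'
from h import *
np.set_printoptions(precision=4,suppress=True)
print("top disc",tri((236.9,178.4),(193.4,202.1)), onz("scene",236.9,178.4,.032),onz("top",193.4,202.1,.032))
print("flange top",onz("top",195.9,203.4,.003))
from scipy.optimize import least_squares
# silhouette extents of the cap model vs measured, both cameras
a=np.linspace(0,2*np.pi,60)
P=np.concatenate([np.stack([r*np.cos(a),r*np.sin(a),0*a+z],1) for r,z in [(.015,0),(.015,.004),(.011,.005),(.011,.028),(.0085,.032)]])
def ext(c,p):
    q=np.array([proj(c,P_+p) for P_ in P]);return np.r_[q.min(0),q.max(0)]
ms=np.array([222+148/13.33-.5,168+107/13.33-.5,222+282/13.33-.5,168+284/13.33-.5])
mt=np.array([180+132/13.33-.5,188+132/13.33-.5,180+288/13.33-.5,188+282/13.33-.5])
for nm,w in (("both",(1,1)),("scene",(1,0)),("top",(0,1))):
    r=least_squares(lambda x:np.r_[w[0]*(ext("scene",np.r_[x,0])-ms),w[1]*(ext("top",np.r_[x,0])-mt)],[.445,.23],diff_step=1e-3)
    print(nm,r.x,r.fun)
s=robot.read_state();print(s["t"],s["tool_pos"],s["eef_rot"])
for z in (0,.1,.15): print("beam end corners z",z,onz("top",243,247,z),onz("top",275,263,z),onz("top",307,111,z),onz("top",338,124,z))
E
```

```text
top disc (array([0.5699, 0.2414, 0.0303]), np.float64(0.0005736224556074133)) [0.5693 0.2395 0.032 ] [0.5695 0.2412 0.032 ]
flange top [0.5683 0.2402 0.003 ]Traceback (most recent call last):
  File "<stdin>", line 14, in <module>
    return func(*args, **kwargs)
    result = trf(vector_fun.fun, vector_fun.jac, x0, f0, J0, lb, ub, ftol, xtol,
                 gtol, max_nfev, x_scale, loss_function, tr_solver,
                 tr_options.copy(), verbose, callback=callback_wrapped)
    return trf_no_bounds(
        fun, jac, x0, f0, J0, ftol, xtol, gtol, max_nfev, x_scale,
        loss_function, tr_solver, tr_options, verbose, callback=callback)
    J = jac(x)
    self._update_jac()
    ~~~~~~~~~~~~~~~~^^
    self.J = self.jac_wrapped(xp_copy(self.x), f0=self.f)
             ~~~~~~~~~~~~~~~~^^^^^^^^^^^^^^^^^^^^^^^^^^^^
    J, dct = approx_derivative(
             ~~~~~~~~~~~~~~~~~^
        self.fun,
        ^^^^^^^^^
    ...<2 lines>...
        **self.finite_diff_options,
        ^^^^^^^^^^^^^^^^^^^^^^^^^^^
    )
    ^
    J, _nfev = _dense_difference(fun_wrapped, x0, f0, h,
               ~~~~~~~~~~~~~~~~~^^^^^^^^^^^^^^^^^^^^^^^^
                             use_one_sided, method,
                             ^^^^^^^^^^^^^^^^^^^^^^
                             mf)
                             ^^^
    df = [f_eval - f0 for f_eval in f_evals]
                                    ^^^^^^^
    f = np.atleast_1d(self.fun(x, *self.args, **self.kwargs))
                      ~~~~~~~~^^^^^^^^^^^^^^^^^^^^^^^^^^^^^^
    return np.atleast_1d(self.fun(x))
                         ~~~~~~~~^^^
    return self.f(x, *self.args, **self.kwargs)
           ~~~~~~^^^^^^^^^^^^^^^^^^^^^^^^^^^^^^
  File "<stdin>", line 14, in <lambda>
  File "<stdin>", line 10, in ext
  File "h.py", line 15, in proj
    k=imaging.calibration(c);M=k["mtx"];P=k["pose"]
ValueError: time passes only in moves, steps and waits
```

```bash
cat >> h.py <<'E'
_C={c:imaging.calibration(c) for c in ("scene","top")}
class _I: pass
def _cal(c): return _C[c]
def ray(c,u,v):
    k=_cal(c);M=k["mtx"];P=k["pose"]
    d=np.array([(u-M[0,2])/M[0,0],-(v-M[1,2])/M[1,1],-1.]); d=P[:3,:3]@d
    return P[:3,3],d/np.linalg.norm(d)
def proj(c,p):
    k=_cal(c);M=k["mtx"];P=k["pose"]
    q=P[:3,:3].T@(np.array(p)-P[:3,3]);return M[0,0]*q[0]/-q[2]+M[0,2],-M[1,1]*q[1]/-q[2]+M[1,2]
from scipy.spatial.transform import Rotation as Ro
def delta(target,rpy=None):
    s=robot.read_state();R=Ro.from_euler("xyz",s["eef_rot"])
    t=R.inv().apply(np.array(target)-s["tool_pos"])
    if rpy is None: rpy=[np.pi,0,s["eef_rot"][2]]
    r=(R.inv()*Ro.from_euler("xyz",rpy)).as_rotvec()
    print("t",round(s["t"],2),"pos",np.round(s["tool_pos"],4),"rpy",np.round(s["eef_rot"],4),"F",np.round(s["contact_force"],2),"M",np.round(s["wrist_torque"],2),"open",round(float(s["opening"]),3))
    print("rows",np.round(t,4),np.round(r,4))
E
python3 - <<'E'
from h import *
np.set_printoptions(precision=4,suppress=True)
from scipy.optimize import least_squares
a=np.linspace(0,2*np.pi,60)
P=np.concatenate([np.stack([r*np.cos(a),r*np.sin(a),0*a+z],1) for r,z in [(.015,0),(.015,.004),(.011,.005),(.011,.028),(.0085,.032)]])
def ext(c,p):
    q=np.array([proj(c,P_+p) for P_ in P]);return np.r_[q.min(0),q.max(0)]
ms=np.array([222+148/13.33-.5,168+107/13.33-.5,222+282/13.33-.5,168+284/13.33-.5])
mt=np.array([180+132/13.33-.5,188+132/13.33-.5,180+288/13.33-.5,188+282/13.33-.5])
for nm,w in (("both",(1,1)),("scene",(1,0)),("top",(0,1))):
    r=least_squares(lambda x:np.r_[w[0]*(ext("scene",np.r_[x,0])-ms),w[1]*(ext("top",np.r_[x,0])-mt)],[.56,.23],diff_step=1e-3)
    print(nm,r.x,r.fun)
for s,t in [((216,208),(243,247)),((374,187),(307,111)),((218,235),(275,263)),((377,210),(338,124))]: print("beam",tri(s,t))
delta([.569,.2405,.12])
E
```

```text
both [0.5705 0.2419] [-0.2199  0.4732 -0.3707  0.2995  0.1855  0.0277 -0.3733 -0.7654]
scene [0.5721 0.243 ] [ 0.0801  0.094  -0.0804 -0.0898 -0.     -0.     -0.     -0.    ]
top [0.5694 0.2416] [-0.      0.     -0.      0.      0.2768  0.3969 -0.2832 -0.3959]
beam (array([0.4426, 0.0954, 0.0903]), np.float64(0.00269546935618482))
beam (array([ 0.8034, -0.0794,  0.1467]), np.float64(0.01656740092928903))
beam (array([0.4042, 0.0086, 0.0886]), np.float64(0.006212595991217032))
beam (array([ 0.7615, -0.1556,  0.1505]), np.float64(0.0028988421428719686))
t 0.6 pos [0.1795 0.6247 0.2533] rpy [3.1416 0.     2.8617] F [ 0.38  0.09 -0.17] M [ 0.    0.01 -0.02] open 0.997
rows [-0.4804 -0.2617  0.1333] [0. 0. 0.]
```

```bash
python3 -m inch '[[[-0.481,-0.2605,0.05,0,0,0,0.0854],[-0.481,-0.2605,0.05,0,0,0,0.0854],[-0.481,-0.2605,0.05,0,0,0,0.0854],[-0.481,-0.2605,0.05,0,0,0,0.0854],[-0.481,-0.2605,0.05,0,0,0,0.0854],[-0.481,-0.2605,0.05,0,0,0,0.0854],[-0.481,-0.2605,0.05,0,0,0,0.0854],[-0.481,-0.2605,0.05,0,0,0,0.0854],[-0.481,-0.2605,0.05,0,0,0,0.0854],[-0.481,-0.2605,0.05,0,0,0,0.0854],[-0.481,-0.2605,0.05,0,0,0,0.0854],[-0.481,-0.2605,0.05,0,0,0,0.0854],[-0.481,-0.2605,0.05,0,0,0,0.0854],[-0.481,-0.2605,0.05,0,0,0,0.0854],[-0.481,-0.2605,0.05,0,0,0,0.0854],[-0.481,-0.2605,0.133,0,0,0,0.0854],[-0.481,-0.2605,0.133,0,0,0,0.0854],[-0.481,-0.2605,0.133,0,0,0,0.0854],[-0.481,-0.2605,0.133,0,0,0,0.0854]]]'
python3 - <<'E'
from h import *
import cv2
delta([.570,.2415,.028])
for c in ("scene","top"):
    im=imaging.camera(c)[:,:,::-1]
    u,v=map(int,proj(c,[.57,.2415,.05]))
    cv2.imwrite(f"pics/{c}1.png",cv2.resize(im[v-50:v+50,u-35:u+35],None,fx=5.6,fy=5.6,interpolation=cv2.INTER_CUBIC)); print(u,v)
a=np.hstack([cv2.imread("pics/scene1.png"),cv2.imread("pics/top1.png")]);cv2.imwrite("pics/both1.png",a);print(a.shape)
E
```

```text
t: 2.18
tool_pos: [0.5677, 0.2421, 0.1187]
eef_rot: [-3.139, -0.004, 2.863]
contact_force: [0.0, -0.4, 0.8]
opening: 1.002
t 2.18 pos [0.5677 0.2421 0.1187] rpy [-3.1385 -0.0043  2.8635] F [ 0.03 -0.45  0.78] M [-0.01 -0.07  0.  ] open 1.002
rows [-0.0028  0.0004  0.0907] [-0.0031 -0.0043  0.    ]
236 173
191 201
(560, 784, 3)
```

View pics/both1.png

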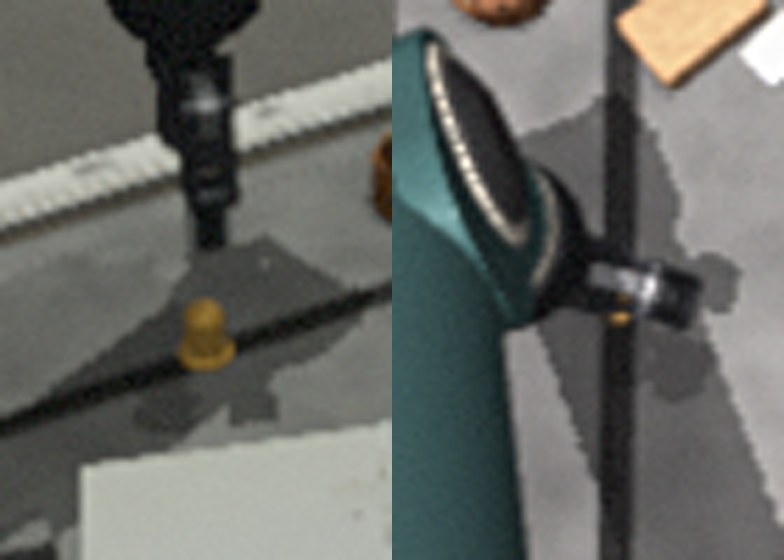

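```bash
python3 - <<'E'
from h import *
for z in (.11,.15,.19): print(np.round(proj("scene",[.5677,.2421,z]),1))
for z in (.0,.032): print(np.round(proj("scene",[.57,.2415,z]),1))
import cv2
im=cv2.imread("pics/scene1.png")
g=im.sum(2)
for r in (100,130,160,190,220,235): 
    x=np.nonzero(g[r,130:260]<150)[0]+130; print(r/5.6+123, (x.min()/5.6+201,x.max()/5.6+201) if len(x) else None)
E
```

```text
[234.8 157.5]
[234.2 146.3]
[233.5 134.6]
[237.3 185.9]
[236.8 178. ]
140.85714285714286 (np.float64(229.03571428571428), np.float64(234.39285714285714))
146.21428571428572 (np.float64(229.21428571428572), np.float64(241.89285714285714))
151.57142857142858 (np.float64(233.67857142857144), np.float64(243.5))
156.92857142857144 (np.float64(233.67857142857144), np.float64(243.14285714285714))
162.28571428571428 (np.float64(235.82142857142858), np.float64(241.0))
164.96428571428572 (np.float64(236.0), np.float64(241.0))
```

```bash
python3 -m inch '[[[-0.003,0,0.03,-0.003,-0.004,0,0.06],[-0.003,0,0.06,-0.003,-0.004,0,0.06],[-0.003,0,0.08,-0.003,-0.004,0,0.06],[-0.003,0,0.08,-0.003,-0.004,0,0.06],[-0.003,0,0.08,-0.003,-0.004,0,0.06],[-0.003,0,0.08,-0.003,-0.004,0,0.06]]]'
python3 - <<'E'
from h import *
delta([.570,.2415,.028])
E
```

```text
t: 2.78
tool_pos: [0.5757, 0.2432, 0.0455]
eef_rot: [3.133, 0.01, 2.863]
contact_force: [-0.8, 0.1, 0.4]
opening: 0.703
t 2.78 pos [0.5757 0.2432 0.0455] rpy [3.1331 0.0096 2.863 ] F [-0.82  0.1   0.44] M [0.06 0.01 0.01] open 0.703
rows [ 0.0052 -0.0034  0.0174] [0.0085 0.0096 0.    ]
```

```bash
python3 -m inch '[[[0.005,-0.003,0,0,0,0,0.06],[0.005,-0.003,0,0,0,0,0.06],[0.005,-0.003,0,0,0,0,0.06]]]'
python3 - <<'E'
from h import *
delta([.570,.2415,.028]); print(np.round(robot.read_state()["qvel"],3))
for i in range(3):imaging.camera("scene"); delta([.570,.2415,.028])
E
```

```text
t: 3.03
tool_pos: [0.5706, 0.2422, 0.0472]
eef_rot: [3.131, 0.011, 2.863]
contact_force: [-0.1, -0.1, -0.2]
opening: 0.704
t 3.03 pos [0.5706 0.2422 0.0472] rpy [3.1312 0.0113 2.8632] F [-0.09 -0.13 -0.23] M [-0.04  0.01 -0.01] open 0.704
rows [ 0.0006 -0.0011  0.0192] [0.0104 0.0113 0.0001]
[ 0.003  0.017  0.001 -0.003 -0.    -0.004 -0.001]
t 3.08 pos [0.5706 0.2421 0.0468] rpy [3.1317 0.011  2.8631] F [-0.32  0.45 -0.82] M [-0.04  0.01 -0.02] open 0.702
rows [ 0.0006 -0.0009  0.0188] [0.0099 0.011  0.0001]
t 3.13 pos [0.5705 0.242  0.0464] rpy [3.1321 0.0106 2.8631] F [-0.1   1.34  0.37] M [0.02 0.   0.02] open 0.708
rows [ 0.0005 -0.0008  0.0184] [0.0095 0.0106 0.0001]
t 3.18 pos [0.5704 0.2419 0.0461] rpy [3.1324 0.0103 2.863 ] F [-0.27 -1.08  0.15] M [-0.06  0.03 -0.01] open 0.701
rows [ 0.0004 -0.0006  0.0181] [0.0091 0.0103 0.    ]
```

```bash
python3 -m inch '[[[0,0,0.006,0.009,0.010,0,0.06],[0,0,0.012,0.009,0.010,0,0.06],[0,0,0.018,0.009,0.010,0,0.06],[0,0,0.018,0.009,0.010,0,0.06],[0,0,0.018,0.009,0.010,0,0.06],[0,0,0.018,0.009,0.010,0,0.06],[0,0,0.018,0.009,0.010,0,0.06]]]'
python3 - <<'E'
from h import *
import cv2
delta([.570,.2415,.028])
im=imaging.camera("scene")[:,:,::-1]
cv2.imwrite("pics/s2.png",cv2.resize(im[130:210,190:290],None,fx=7,fy=7,interpolation=cv2.INTER_CUBIC))
E
```

```text
t: 3.77
tool_pos: [0.5706, 0.242, 0.0281]
eef_rot: [3.141, 0.0, 2.863]
contact_force: [-0.6, 0.4, 0.5]
opening: 0.699
t 3.77 pos [0.5706 0.242  0.0281] rpy [3.1414e+00 3.0000e-04 2.8631e+00] F [-0.61  0.4   0.5 ] M [ 0.01 -0.03  0.03] open 0.699
rows [ 0.0005 -0.0007  0.0001] [0.0002 0.0003 0.    ]
```

View pics/s2.png

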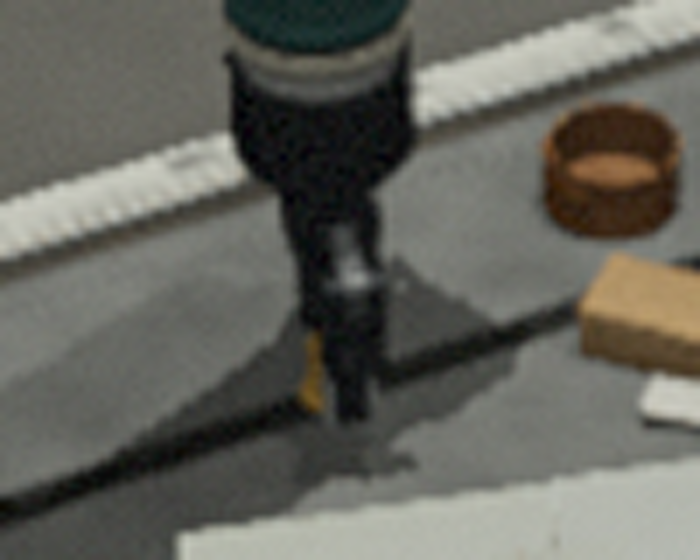

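```bash
python3 -m inch '[[[0,0,0,0,0,0,0.0],[0,0,0,0,0,0,0.0],[0,0,0,0,0,0,0.0],[0,0,0,0,0,0,0.0],[0,0,0,0,0,0,0.0],[0,0,0,0,0,0,0.0],[0,0,0,0,0,0,0.0],[0,0,0,0,0,0,0.0],[0,0,0,0,0,0,0.0],[0,0,0,0,0,0,0.0]]]'
python3 - <<'E'
from h import *
import cv2
delta([.570,.2415,.028])
im=imaging.camera("scene")[:,:,::-1]
cv2.imwrite("pics/s3.png",cv2.resize(im[130:210,190:290],None,fx=7,fy=7,interpolation=cv2.INTER_CUBIC))
E
```

```text
t: 4.65
tool_pos: [0.5709, 0.2421, 0.0287]
eef_rot: [3.141, 0.001, 2.863]
contact_force: [-0.6, -0.7, 6.4]
opening: 0.234
t 4.65 pos [0.5709 0.2421 0.0287] rpy [3.1408e+00 9.0000e-04 2.8630e+00] F [-0.6  -0.69  6.4 ] M [-0.17  0.24  0.  ] open 0.234
rows [ 0.0007 -0.0009  0.0007] [0.0007 0.0009 0.    ]
```

View pics/s3.png

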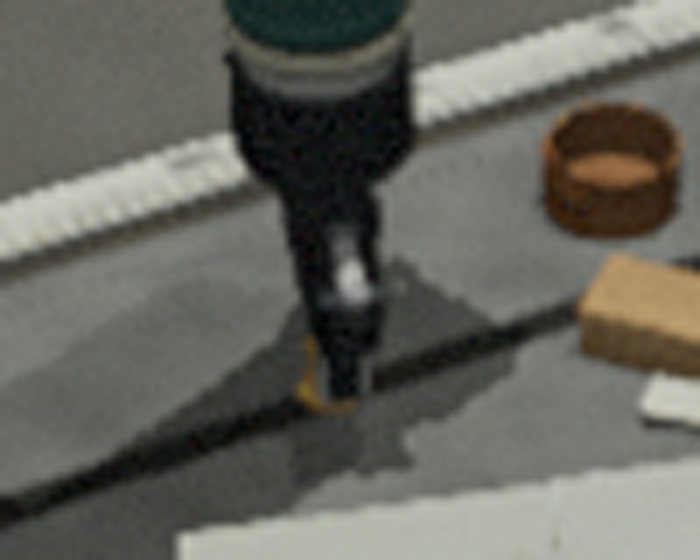

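```bash
python3 -m inch '[[[0,0,-0.01,0,0,0,0.0],[0,0,-0.03,0,0,0,0.0],[0,0,-0.06,0,0,0,0.0],[0,0,-0.10,0,0,0,0.0],[0,0,-0.14,0,0,0,0.0],[0,0,-0.18,0,0,0,0.0],[0,0,-0.22,0,0,0,0.0],[0,0,-0.25,0,0,0,0.0],[0,0,-0.25,0,0,0,0.0],[0,0,-0.25,0,0,0,0.0],[0,0,-0.25,0,0,0,0.0]]]'
python3 - <<'E'
from h import *
import cv2
delta([.411,-.2608,.28])
im=imaging.camera("scene")[:,:,::-1]
u,v=map(int,proj("scene",[.57,.2415,.27]))
cv2.imwrite("pics/s4.png",cv2.resize(im[max(0,v-40):v+40,u-50:u+50],None,fx=7,fy=7,interpolation=cv2.INTER_CUBIC))
E
```

```text
t: 5.62
tool_pos: [0.57, 0.2417, 0.278]
eef_rot: [-3.142, -0.0, 2.863]
contact_force: [0.8, -0.1, -1.3]
opening: 0.236
t 5.62 pos [0.57   0.2417 0.278 ] rpy [-3.1415e+00 -2.0000e-04  2.8631e+00] F [ 0.83 -0.11 -1.29] M [0.01 0.03 0.  ] open 0.236
rows [ 0.0147 -0.5269 -0.0019] [-0.0001 -0.0002  0.    ]
```

View pics/s4.png

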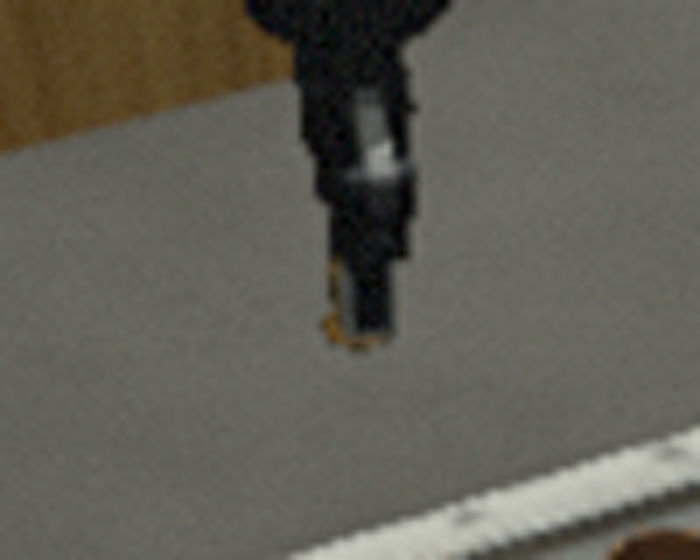

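```bash
python3 -m inch '[[[0.015,-0.527,0,0,0,0,0.0],[0.015,-0.527,0,0,0,0,0.0],[0.015,-0.527,0,0,0,0,0.0],[0.015,-0.527,0,0,0,0,0.0],[0.015,-0.527,0,0,0,0,0.0],[0.015,-0.527,0,0,0,0,0.0],[0.015,-0.527,0,0,0,0,0.0],[0.015,-0.527,0,0,0,0,0.0],[0.015,-0.527,0,0,0,0,0.0],[0.015,-0.527,0,0,0,0,0.0],[0.015,-0.527,0,0,0,0,0.0],[0.015,-0.527,0,0,0,0,0.0],[0.015,-0.527,0,0,0,0,0.0],[0.015,-0.527,0,0,0,0,0.0],[0.015,-0.527,0,0,0,0,0.0],[0.015,-0.527,0,0,0,0,0.0],[0.015,-0.527,0,0,0,0,0.0],[0.015,-0.527,0,0,0,0,0.0],[0.015,-0.527,0,0,0,0,0.0]]]'
python3 - <<'E'
from h import *
delta([.411,-.2608,.15])
E
```

```text
t: 7.25
tool_pos: [0.4108, -0.2598, 0.2776]
eef_rot: [-3.141, -0.002, 2.865]
contact_force: [0.2, 0.1, -0.4]
opening: 0.242
t 7.25 pos [ 0.4108 -0.2598  0.2776] rpy [-3.1406e+00 -1.8000e-03  2.8654e+00] F [ 0.24  0.14 -0.45] M [-0.05  0.01  0.03] open 0.242
rows [-0.0007 -0.0008  0.1276] [-0.001  -0.0018  0.    ]
```

```bash
python3 -m inch '[[[-0.001,-0.001,0.03,0,-0.002,0,0.0],[-0.001,-0.001,0.06,0,-0.002,0,0.0],[-0.001,-0.001,0.09,0,-0.002,0,0.0],[-0.001,-0.001,0.115,0,-0.002,0,0.0],[-0.001,-0.001,0.128,0,-0.002,0,0.0],[-0.001,-0.001,0.128,0,-0.002,0,0.0],[-0.001,-0.001,0.128,0,-0.002,0,0.0],[-0.001,-0.001,0.128,0,-0.002,0,0.0],[-0.001,-0.001,0.128,0,-0.002,0,0.0],[-0.001,-0.001,0.128,0,-0.002,0,0.0]]]'
python3 - <<'E'
from h import *
import cv2
delta([.411,-.2608,.13])
im=imaging.camera("scene")[:,:,::-1]; ims=im.copy()
a=cv2.resize(im[270:350,230:320],None,fx=6,fy=6,interpolation=cv2.INTER_CUBIC)
im=imaging.camera("top")[:,:,::-1]
b=cv2.resize(im[220:300,340:380],None,fx=6,fy=6,interpolation=cv2.INTER_CUBIC)
cv2.imwrite("pics/b5.png",np.hstack([a,b]));cv2.imwrite("pics/top5.png",im)
for z in (.094,.1215,.15): print(z,np.round(proj("scene",[.411,-.2608,z]),1),np.round(proj("top",[.411,-.2608,z]),1))
E
```

```text
t: 8.08
tool_pos: [0.4121, -0.2614, 0.1508]
eef_rot: [-3.141, 0.003, 2.866]
contact_force: [0.4, 0.9, -0.3]
opening: 0.238
t 8.08 pos [ 0.4121 -0.2614  0.1508] rpy [-3.1405e+00  2.7000e-03  2.8657e+00] F [ 0.37  0.87 -0.3 ] M [ 0.01 -0.02  0.01] open 0.238
rows [0.0012 0.0003 0.0208] [-0.0011  0.0027 -0.    ]
0.094 [271.5 314.4] [377.3 259.1]
0.1215 [271.6 307.1] [379.5 259.6]
0.15 [271.8 299.2] [382.  260.1]
```

View pics/b5.png

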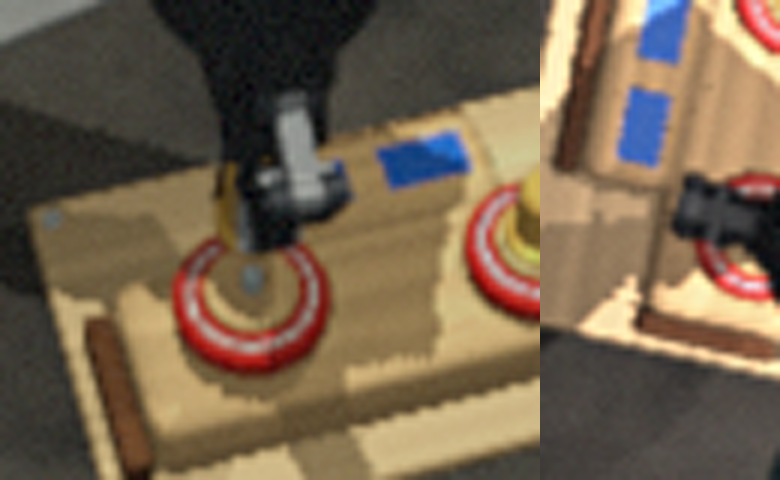

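```bash
python3 -m inch '[[[0.001,0,0.005,-0.001,0.003,0,0.0],[0.001,0,0.01,-0.001,0.003,0,0.0],[0.001,0,0.015,-0.001,0.003,0,0.0],[0.001,0,0.02,-0.001,0.003,0,0.0],[0.001,0,0.022,-0.001,0.003,0,0.0],[0.001,0,0.022,-0.001,0.003,0,0.0],[0.001,0,0.022,-0.001,0.003,0,0.0],[0.001,0,0.022,-0.001,0.003,0,0.0]]]'
python3 - <<'E'
from h import *
delta([.411,-.2608,.12])
E
```

```text
t: 8.85
tool_pos: [0.4109, -0.2611, 0.1285]
eef_rot: [-3.142, -0.001, 2.865]
contact_force: [-0.1, -0.5, -1.7]
opening: 0.238
t 8.85 pos [ 0.4109 -0.2611  0.1285] rpy [-3.1415e+00 -1.0000e-03  2.8654e+00] F [-0.13 -0.46 -1.72] M [-0.   -0.   -0.01] open 0.238
rows [-0.      0.0003  0.0085] [-0.    -0.001  0.   ]
```

```bash
python3 -m inch '[[[0,0,0.002,0,0,0,0.0],[0,0,0.004,0,0,0,0.0],[0,0,0.006,0,0,0,0.0],[0,0,0.0075,0,0,0,0.0],[0,0,0.0075,0,0,0,0.0],[0,0,0.0075,0,0,0,0.0]]]'
python3 - <<'E'
from h import *
delta([.411,-.2608,.118])
E
```

```text
t: 9.35
tool_pos: [0.4108, -0.2611, 0.1208]
eef_rot: [-3.142, -0.001, 2.865]
contact_force: [0.6, -0.1, -0.2]
opening: 0.237
t 9.35 pos [ 0.4108 -0.2611  0.1208] rpy [-3.1416e+00 -1.2000e-03  2.8654e+00] F [ 0.63 -0.05 -0.19] M [0.02 0.03 0.02] open 0.237
rows [-0.0001  0.0003  0.0028] [-0.     -0.0012  0.    ]
```

No contact force so far, so the tip is probably entering the mouth. I'll go on in small steps.

```bash
python3 -m inch '[[[0,0,0.001,0,0,0,0.0],[0,0,0.002,0,0,0,0.0],[0,0,0.003,0,0,0,0.0],[0,0,0.003,0,0,0,0.0],[0,0,0.003,0,0,0,0.0]]]'
python3 -m inch '[[[0,0,0.001,0,0,0,0.0],[0,0,0.002,0,0,0,0.0],[0,0,0.002,0,0,0,0.0],[0,0,0.002,0,0,0,0.0]]]'
python3 - <<'E'
from h import *
delta([.411,-.2608,.116])
E
```

```text
t: 9.77
tool_pos: [0.4109, -0.2614, 0.1178]
eef_rot: [-3.141, -0.001, 2.865]
contact_force: [0.2, -1.5, -1.9]
opening: 0.236
t: 10.1
tool_pos: [0.4111, -0.2615, 0.1159]
eef_rot: [-3.141, -0.0, 2.865]
contact_force: [-0.1, -1.9, 0.7]
opening: 0.238
t 10.1 pos [ 0.4111 -0.2615  0.1159] rpy [-3.1410e+00 -4.0000e-04  2.8652e+00] F [-0.12 -1.91  0.66] M [-0.23 -0.06 -0.05] open 0.238
rows [ 0.0003  0.0007 -0.0001] [-0.0006 -0.0004  0.    ]
```

```bash
python3 -m inch '[[[0,-0.0005,0.0005,0,0,0,0.0],[0,-0.0007,0.001,0,0,0,0.0],[0,-0.0007,0.0015,0,0,0,0.0],[0,-0.0007,0.0015,0,0,0,0.0]]]'
python3 - <<'E'
from h import *
delta([.411,-.2608,.116])
E
```

```text
t: 10.43
tool_pos: [0.4108, -0.2619, 0.1142]
eef_rot: [-3.141, -0.001, 2.865]
contact_force: [1.1, -0.5, 0.1]
opening: 0.237
t 10.43 pos [ 0.4108 -0.2619  0.1142] rpy [-3.1413e+00 -7.0000e-04  2.8653e+00] F [ 1.09 -0.51  0.14] M [ 0.13 -0.09  0.03] open 0.237
rows [ 0.0001  0.0011 -0.0018] [-0.0003 -0.0007  0.    ]
```

```bash
python3 -m inch '[[[0,0,0.0005,0,0,0,0.0],[0,0,0.001,0,0,0,0.0],[0,0,0.001,0,0,0,0.0]]]'
python3 - <<'E'
from h import *
delta([.411,-.2608,.116])
E
```

```text
t: 10.68
tool_pos: [0.4108, -0.2619, 0.1134]
eef_rot: [-3.142, -0.001, 2.865]
contact_force: [-0.5, 0.7, 3.8]
opening: 0.237
t 10.68 pos [ 0.4108 -0.2619  0.1134] rpy [-3.1415e+00 -9.0000e-04  2.8654e+00] F [-0.53  0.74  3.82] M [ 0.24  0.12 -0.  ] open 0.237
rows [ 0.0001  0.0011 -0.0026] [-0.     -0.0009  0.    ]
```

```bash
python3 -m inch '[[[0,0.0002,0.0005,0,0,0,0.0],[0,0.0003,0.001,0,0,0,0.0],[0,0.0003,0.001,0,0,0,0.0]]]'
python3 -m inch '[[[0,0,0.0005,0,0,0,0.0],[0,0,0.001,0,0,0,0.0],[0,0,0.001,0,0,0,0.0]]]'
python3 - <<'E'
from h import *
delta([.411,-.2608,.11])
E
```

```text
t: 10.93
tool_pos: [0.4109, -0.2618, 0.1128]
eef_rot: [-3.142, -0.001, 2.865]
contact_force: [-1.4, 1.3, 7.8]
opening: 0.234
t: 11.18
tool_pos: [0.4109, -0.2619, 0.1123]
eef_rot: [3.141, -0.001, 2.865]
contact_force: [-2.6, 1.5, 7.9]
opening: 0.235
t 11.18 pos [ 0.4109 -0.2619  0.1123] rpy [ 3.1413e+00 -5.0000e-04  2.8651e+00] F [-2.62  1.46  7.88] M [0.22 0.35 0.01] open 0.235
rows [0.0002 0.0011 0.0023] [ 0.0003 -0.0005 -0.    ]
```

```bash
python3 -m inch '[[[0,0,0.0005,0,0,0,0.0],[0,0,0.001,0,0,0,0.0],[0,0,0.001,0,0,0,0.0]]]'
python3 - <<'E'
from h import *
delta([.411,-.2608,.11])
E
```

```text
t: 11.43
tool_pos: [0.4109, -0.2619, 0.1118]
eef_rot: [3.141, -0.0, 2.865]
contact_force: [-1.4, 1.5, 7.8]
opening: 0.235
t 11.43 pos [ 0.4109 -0.2619  0.1118] rpy [ 3.1409e+00 -4.0000e-04  2.8649e+00] F [-1.39  1.5   7.84] M [ 0.26  0.37 -0.  ] open 0.235
rows [0.0002 0.0011 0.0018] [ 0.0007 -0.0004 -0.    ]
```

```bash
python3 -m inch '[[[0.0003,0.0003,0.0007,0,0,0,0.0],[0.0003,0.0003,0.0015,0,0,0,0.0],[0.0003,0.0003,0.0015,0,0,0,0.0],[0.0003,0.0003,0.0015,0,0,0,0.0]]]'
python3 - <<'E'
from h import *
delta([.411,-.2608,.11])
E
```

```text
t: 11.77
tool_pos: [0.4108, -0.2618, 0.1109]
eef_rot: [3.141, 0.0, 2.865]
contact_force: [-1.6, 0.8, 8.0]
opening: 0.232
t 11.77 pos [ 0.4108 -0.2618  0.1109] rpy [3.1409e+00 2.0000e-04 2.8647e+00] F [-1.59  0.78  8.03] M [ 0.15  0.34 -0.01] open 0.232
rows [0.0001 0.0011 0.0009] [0.0007 0.0002 0.    ]
```

```bash
python3 -m inch '[[[0,0,0.0007,0,0,0,0.0],[0,0,0.0015,0,0,0,0.0],[0,0,0.0015,0,0,0,0.0],[0,0,0.0015,0,0,0,0.0]]]'
python3 - <<'E'
from h import *
delta([.411,-.2608,.11])
E
```

```text
t: 12.1
tool_pos: [0.4109, -0.2619, 0.11]
eef_rot: [3.14, 0.0, 2.865]
contact_force: [-1.8, 0.4, 8.2]
opening: 0.235
t 12.1 pos [ 0.4109 -0.2619  0.11  ] rpy [3.1405e+00 5.0000e-04 2.8646e+00] F [-1.83  0.39  8.18] M [0.28 0.39 0.02] open 0.235
rows [ 0.0002  0.0011 -0.    ] [0.0011 0.0005 0.    ]
```

```bash
python3 -m inch '[[[0.0003,0,0.0007,0.001,0.0005,0,0.0],[0.0003,0,0.0015,0.001,0.0005,0,0.0],[0.0003,0,0.0015,0.001,0.0005,0,0.0],[0.0003,0,0.0015,0.001,0.0005,0,0.0]]]'; python3 -m inch '[[[0.0003,0,0.0007,0.001,0.0005,0,0.0],[0.0003,0,0.0015,0.001,0.0005,0,0.0],[0.0003,0,0.0015,0.001,0.0005,0,0.0],[0.0003,0,0.0015,0.001,0.0005,0,0.0]]]'
python3 - <<'E'
from h import *
delta([.411,-.2608,.11])
E
```

```text
t: 12.43
tool_pos: [0.4108, -0.2619, 0.1091]
eef_rot: [3.141, 0.001, 2.865]
contact_force: [-1.3, 1.2, 7.6]
opening: 0.24
t: 12.77
tool_pos: [0.4108, -0.2619, 0.1082]
eef_rot: [-3.141, 0.001, 2.865]
contact_force: [-1.7, 1.7, 8.8]
opening: 0.238
t 12.77 pos [ 0.4108 -0.2619  0.1082] rpy [-3.1415e+00  7.0000e-04  2.8645e+00] F [-1.7   1.72  8.79] M [0.3  0.27 0.03] open 0.238
rows [ 0.0001  0.0011 -0.0018] [-0.0001  0.0007 -0.    ]
```

```bash
python3 -m inch '[[[0,0,0.0007,0.001,0.0005,0,0.0],[0,0,0.0015,0.001,0.0005,0,0.0],[0,0,0.0015,0.001,0.0005,0,0.0],[0,0,0.0015,0.001,0.0005,0,0.0]]]'
python3 - <<'E'
from h import *
import cv2
delta([.411,-.2608,.11])
im=imaging.camera("scene")[:,:,::-1]
cv2.imwrite("pics/s6.png",cv2.resize(im[270:350,230:320],None,fx=7,fy=7,interpolation=cv2.INTER_CUBIC))
E
```

```text
t: 13.1
tool_pos: [0.4109, -0.2619, 0.1072]
eef_rot: [-3.141, 0.0, 2.864]
contact_force: [-1.2, 1.8, 8.7]
opening: 0.239
t 13.1 pos [ 0.4109 -0.2619  0.1072] rpy [-3.1409e+00  4.0000e-04  2.8644e+00] F [-1.22  1.76  8.67] M [ 0.29  0.34 -0.03] open 0.239
rows [ 0.0002  0.0011 -0.0028] [-0.0007  0.0004 -0.    ]
```

View pics/s6.png

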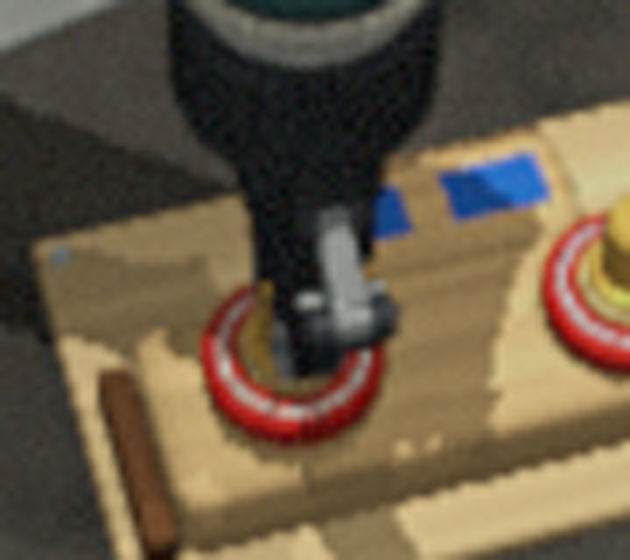

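The cap is centred on the axle, close to the hub. The push is steady at about 8 N, plus a little now, possibly from the wheel sliding. I'll continue.

```bash
python3 -m inch '[[[0,0,0.0007,0,0.0005,0,0.0],[0,0,0.0015,0,0.0005,0,0.0],[0,0,0.0015,0,0.0005,0,0.0],[0,0,0.0015,0,0.0005,0,0.0]]]'
```

```text
t: 13.48
tool_pos: [0.4109, -0.2619, 0.1063]
eef_rot: [-3.141, 0.0, 2.864]
contact_force: [-1.3, 1.1, 9.2]
opening: 0.241
```

```bash
python3 -m inch '[[[0,0,0.0007,0,0.0005,0,0.0],[0,0,0.0015,0,0.0005,0,0.0],[0,0,0.0015,0,0.0005,0,0.0],[0,0,0.0015,0,0.0005,0,0.0]]]'
```

```text
t: 13.82
tool_pos: [0.4109, -0.2619, 0.1054]
eef_rot: [3.141, -0.0, 2.864]
contact_force: [-0.9, 1.1, 9.4]
opening: 0.24
```

```bash
python3 -m inch '[[[0,0,0.0007,0,0.0005,0,0.0],[0,0,0.0015,0,0.0005,0,0.0],[0,0,0.0015,0,0.0005,0,0.0],[0,0,0.0015,0,0.0005,0,0.0]]]'
```

```text
t: 14.15
tool_pos: [0.4109, -0.2619, 0.1049]
eef_rot: [3.141, -0.001, 2.864]
contact_force: [-2.8, 2.3, 14.1]
opening: 0.238
```

```bash
python3 - <<'E'
from h import *
delta([.411,-.2608,.11])
E
```

```text
t 14.15 pos [ 0.4109 -0.2619  0.1049] rpy [ 3.1406e+00 -6.0000e-04  2.8642e+00] F [-2.79  2.29 14.1 ] M [0.51 0.7  0.05] open 0.238
rows [ 0.0002  0.0011 -0.0051] [ 0.001  -0.0006 -0.    ]
```

```bash
python3 -m inch '[[[0,0,0.001,0.001,0,0,0.0],[0,0,0.0015,0.001,0,0,0.0],[0,0,0.0017,0.001,0,0,0.0],[0,0,0.0017,0.001,0,0,0.0],[0,0,0.0017,0.001,0,0,0.0]]]'; python3 - <<'E'
from h import *
delta([.411,-.2608,.11])
imaging.camera("top")
delta([.411,-.2608,.11])
E
```

```text
t: 14.57
tool_pos: [0.411, -0.262, 0.1046]
eef_rot: [3.141, -0.0, 2.864]
contact_force: [-3.8, 3.4, 19.7]
opening: 0.24
t 14.57 pos [ 0.411  -0.262   0.1046] rpy [ 3.1405e+00 -2.0000e-04  2.8640e+00] F [-3.79  3.36 19.69] M [ 0.69  0.91 -0.01] open 0.24
rows [ 0.0003  0.0012 -0.0054] [ 0.001  -0.0002 -0.    ]
t 14.62 pos [ 0.411  -0.262   0.1045] rpy [ 3.1405e+00 -3.0000e-04  2.8640e+00] F [-4.76  3.74 18.49] M [ 0.68  0.98 -0.01] open 0.235
rows [ 0.0003  0.0011 -0.0055] [ 0.0011 -0.0003 -0.    ]
```

```bash
python3 -m inch '[[[0,0,0.0015,0.001,0,0,0.0],[0,0,0.0017,0.001,0,0,0.0],[0,0,0.0017,0.001,0,0,0.0],[0,0,0.0017,0.001,0,0,0.0]]]'; python3 - <<'E'
from h import *
for i in range(3):
    delta([.411,-.2608,.11]); imaging.camera("top")
E
```

```text
t: 14.95
tool_pos: [0.411, -0.262, 0.1044]
eef_rot: [3.14, -0.0, 2.864]
contact_force: [-5.9, 3.9, 20.5]
opening: 0.236
t 14.95 pos [ 0.411  -0.262   0.1044] rpy [ 3.1403 -0.      2.8638] F [-5.92  3.86 20.47] M [ 0.69  1.06 -0.01] open 0.236
rows [ 0.0003  0.0012 -0.0056] [ 0.0013 -0.     -0.    ]
t 15.0 pos [ 0.411  -0.262   0.1044] rpy [ 3.1403 -0.      2.8637] F [-5.38  2.87 19.93] M [ 0.75  1.12 -0.01] open 0.236
rows [ 0.0003  0.0012 -0.0056] [ 0.0013 -0.     -0.    ]
t 15.05 pos [ 0.411  -0.262   0.1044] rpy [ 3.1403e+00 -1.0000e-04  2.8638e+00] F [-4.6   3.21 20.67] M [ 0.75  1.1  -0.  ] open 0.232
rows [ 0.0003  0.0012 -0.0056] [ 0.0013 -0.0001 -0.    ]
```

```bash
python3 -m inch '[[[0.0003,0.0002,0.0017,0.001,0,0,0.0],[0.0004,0.0002,0.0018,0.001,0,0,0.0],[0.0004,0.0002,0.0018,0.001,0,0,0.0],[0.0004,0.0002,0.0018,0.001,0,0,0.0]]]'; python3 - <<'E'
from h import *
for i in range(3):
    delta([.411,-.2608,.11]); imaging.camera("top")
E
```

```text
t: 15.43
tool_pos: [0.411, -0.262, 0.1043]
eef_rot: [3.14, 0.001, 2.864]
contact_force: [-4.4, 3.3, 20.4]
opening: 0.236
t 15.43 pos [ 0.411  -0.262   0.1043] rpy [3.1404e+00 1.0000e-03 2.8636e+00] F [-4.42  3.3  20.37] M [0.61 1.06 0.02] open 0.236
rows [ 0.0003  0.0012 -0.0057] [0.0012 0.001  0.    ]
t 15.48 pos [ 0.411  -0.262   0.1043] rpy [3.1404e+00 1.1000e-03 2.8635e+00] F [-5.55  3.72 20.56] M [ 0.69  1.06 -0.05] open 0.236
rows [ 0.0003  0.0011 -0.0057] [0.0012 0.0011 0.    ]
t 15.53 pos [ 0.411  -0.262   0.1043] rpy [3.1404e+00 1.0000e-03 2.8636e+00] F [-5.09  2.79 21.3 ] M [ 0.59  1.11 -0.01] open 0.238
rows [ 0.0003  0.0012 -0.0057] [0.0012 0.001  0.    ]
```

```bash
python3 -m inch '[[[0.0002,0.0002,0.0018,0.001,0,0,0.0],[0.0002,0.0002,0.0019,0.001,0,0,0.0],[0.0002,0.0002,0.0019,0.001,0,0,0.0]]]'; python3 - <<'E'
from h import *
for i in range(2):
    delta([.411,-.2608,.11]); imaging.camera("top")
E
```

```text
t: 15.83
tool_pos: [0.411, -0.262, 0.1042]
eef_rot: [3.14, 0.002, 2.863]
contact_force: [-4.8, 3.7, 22.6]
opening: 0.236
t 15.83 pos [ 0.411  -0.262   0.1042] rpy [3.1403e+00 1.8000e-03 2.8633e+00] F [-4.82  3.75 22.63] M [0.71 1.26 0.01] open 0.236
rows [ 0.0003  0.0011 -0.0058] [0.0013 0.0018 0.    ]
t 15.88 pos [ 0.411  -0.262   0.1042] rpy [3.1403e+00 1.8000e-03 2.8633e+00] F [-5.62  3.01 22.63] M [0.71 1.22 0.06] open 0.235
rows [ 0.0003  0.0012 -0.0058] [0.0013 0.0018 0.    ]
```

```bash
python3 -m inch '[[[0,0,0.0006,0,0,0,0.05],[0,0,0.0006,0,0,0,0.05],[0,0,0.0006,0,0,0,0.05],[0,0,0.0004,0,0,0,0.05],[0,0,0.0,0,0,0,0.05],[0,0,0.0,0,0,0,0.05]]]'; python3 - <<'E'
from h import *
delta([.411,-.2608,.11]); 
E
```

```text
t: 16.43
tool_pos: [0.4108, -0.2619, 0.104]
eef_rot: [3.14, 0.001, 2.863]
contact_force: [0.3, 0.4, -0.7]
opening: 0.588
t 16.43 pos [ 0.4108 -0.2619  0.104 ] rpy [3.1403e+00 1.3000e-03 2.8633e+00] F [ 0.31  0.43 -0.66] M [-0.    0.02 -0.04] open 0.588
rows [ 0.0001  0.0011 -0.006 ] [0.0013 0.0013 0.    ]
```

Released cleanly with no residual force. I'll retreat upwards and look.

```bash
python3 -m inch '[[[0,0,-0.01,0,0,0,0.05],[0,0,-0.03,0,0,0,0.05],[0,0,-0.06,0,0,0,0.05],[0,0,-0.09,0,0,0,0.05],[0,0,-0.12,0,0,0,0.05],[0,0.04,-0.14,0,0,0,0.05],[0,0.08,-0.14,0,0,0,0.05],[0,0.12,-0.14,0,0,0,0.05],[0,0.16,-0.14,0,0,0,0.05],[0,0.20,-0.14,0,0,0,0.05],[0,0.20,-0.14,0,0,0,0.05],[0,0.20,-0.14,0,0,0,0.05]]]'; python3 - <<'E'
from h import *
import cv2
delta([.411,-.2608,.11])
s=imaging.camera("scene")[:,:,::-1];t=imaging.camera("top")[:,:,::-1]
cv2.imwrite("pics/scene7.png",s);cv2.imwrite("pics/top7.png",t)
a=cv2.resize(s[280:350,240:340],None,fx=5,fy=5,interpolation=cv2.INTER_CUBIC)
b=cv2.resize(t[210:280,350:400],None,fx=5,fy=5,interpolation=cv2.INTER_CUBIC)
cv2.imwrite("pics/b7.png",np.hstack([a,b]))
E
```

```text
t: 17.43
tool_pos: [0.466, -0.0675, 0.2447]
eef_rot: [3.14, 0.002, 2.869]
contact_force: [-0.5, -0.4, 0.6]
opening: 0.583
t 17.43 pos [ 0.466  -0.0675  0.2447] rpy [3.1401e+00 1.6000e-03 2.8686e+00] F [-0.48 -0.4   0.57] M [-0.07  0.01 -0.02] open 0.583
rows [ 0.001  -0.2012  0.1344] [0.0014 0.0016 0.    ]
```

View pics/b7.png

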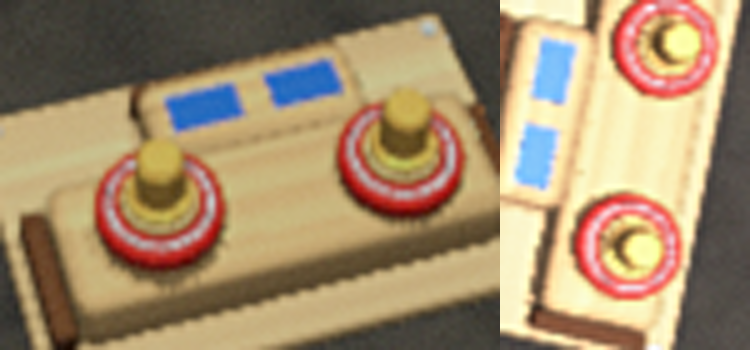

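View pics/scene7.png

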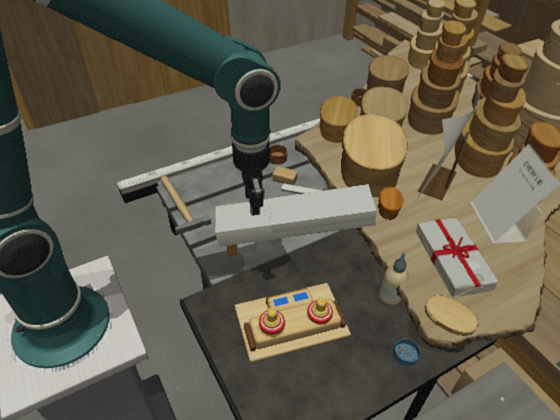

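The cap sits like the finished one. I'll check that it's tight with a gentle push on the closed top with shut fingers. If there's play, the push will stall near 8 N.

```bash
python3 -m inch '[[[0.001,-0.04,0,0.001,0.0015,0,0],[0.001,-0.08,0,0.001,0.0015,0,0],[0.001,-0.12,0,0.001,0.0015,0,0],[0.001,-0.16,0,0.001,0.0015,0,0],[0.001,-0.2,0,0.001,0.0015,0,0],[0.001,-0.2023,0.03,0.001,0.0015,0,0],[0.001,-0.2023,0.06,0.001,0.0015,0,0],[0.001,-0.2023,0.09,0.001,0.0015,0,0],[0.001,-0.2023,0.1,0.001,0.0015,0,0],[0.001,-0.2023,0.103,0.001,0.0015,0,0],[0.001,-0.2023,0.103,0.001,0.0015,0,0],[0.001,-0.2023,0.103,0.001,0.0015,0,0]]]'; python3 - <<'E'
from h import *
delta([.411,-.2619,.131])
E
```

```text
t: 18.53
tool_pos: [0.4094, -0.2656, 0.1427]
eef_rot: [-3.141, 0.002, 2.862]
contact_force: [-0.0, -0.9, 0.2]
opening: -0.004
t 18.53 pos [ 0.4094 -0.2656  0.1427] rpy [-3.1409e+00  2.0000e-03  2.8619e+00] F [-0.03 -0.94  0.2 ] M [ 0.02 -0.04  0.  ] open -0.004
rows [-0.0005  0.004   0.0117] [-0.0007  0.002  -0.    ]
```

```bash
python3 -m inch '[[[-0.0005,0.004,0.003,-0.001,0.002,0,0],[-0.0005,0.004,0.006,-0.001,0.002,0,0],[-0.0005,0.004,0.0095,-0.001,0.002,0,0],[-0.0005,0.004,0.0095,-0.001,0.002,0,0],[-0.0005,0.004,0.0095,-0.001,0.002,0,0],[-0.0005,0.004,0.0095,-0.001,0.002,0,0]]]'; python3 - <<'E'
from h import *
delta([.411,-.2619,.131])
E
```

```text
t: 19.03
tool_pos: [0.4111, -0.2619, 0.1333]
eef_rot: [3.141, 0.0, 2.862]
contact_force: [0.5, -0.5, -0.0]
opening: -0.001
t 19.03 pos [ 0.4111 -0.2619  0.1333] rpy [3.1413e+00 1.0000e-04 2.8620e+00] F [ 0.47 -0.47 -0.02] M [-0.01  0.05 -0.01] open -0.001
rows [ 0.0001 -0.      0.0023] [0.0003 0.0001 0.    ]
```

```bash
python3 -m inch '[[[0,0,0.001,0,0,0,0],[0,0,0.0015,0,0,0,0],[0,0,0.0015,0,0,0,0],[0,0,0.0015,0,0,0,0]]]'
```

```text
t: 19.37
tool_pos: [0.411, -0.2619, 0.1317]
eef_rot: [3.141, -0.0, 2.862]
contact_force: [-0.1, -0.6, -0.5]
opening: 0.001
```

```bash
python3 -m inch '[[[0,0,0.001,0,0,0,0],[0,0,0.001,0,0,0,0],[0,0,0.001,0,0,0,0]]]'
```

```text
t: 19.62
tool_pos: [0.4111, -0.262, 0.1309]
eef_rot: [3.141, 0.0, 2.862]
contact_force: [-0.9, -0.3, 1.8]
opening: -0.0
```

Contact is at about z 0.131. I'll press gently.

```bash
python3 -m inch '[[[0,0,0.0005,0,0,0,0],[0,0,0.001,0,0,0,0],[0,0,0.001,0,0,0,0]]]'
```

```text
t: 19.87
tool_pos: [0.4114, -0.2622, 0.1306]
eef_rot: [3.141, 0.001, 2.862]
contact_force: [-1.5, 1.9, 10.3]
opening: 0.0
```

```bash
python3 -m inch '[[[0,0,0.0007,0,0,0,0],[0,0,0.0012,0,0,0,0],[0,0,0.0012,0,0,0,0]]]'; python3 - <<'E'
from h import *
delta([.411,-.2619,.131])
E
```

```text
t: 20.12
tool_pos: [0.4116, -0.2623, 0.1304]
eef_rot: [3.14, 0.001, 2.862]
contact_force: [-3.4, 1.7, 13.6]
opening: -0.002
t 20.12 pos [ 0.4116 -0.2623  0.1304] rpy [3.1402e+00 1.3000e-03 2.8617e+00] F [-3.44  1.72 13.65] M [0.46 0.73 0.01] open -0.002
rows [ 0.0007  0.0002 -0.0006] [0.0013 0.0013 0.    ]
```

```bash
python3 -m inch '[[[0,0,0.001,0.001,0.001,0,0],[0,0,0.0015,0.001,0.001,0,0],[0,0,0.0015,0.001,0.001,0,0]]]'
```

```text
t: 20.37
tool_pos: [0.4118, -0.2624, 0.1303]
eef_rot: [3.14, 0.001, 2.862]
contact_force: [-3.0, 3.3, 17.9]
opening: -0.001
```

```bash
python3 - <<'E'
from h import *
for i in range(2):
    delta([.411,-.2619,.131]);imaging.camera("scene")
E
```

```text
t 20.37 pos [ 0.4118 -0.2624  0.1303] rpy [3.1403e+00 8.0000e-04 2.8616e+00] F [-3.03  3.28 17.87] M [ 0.62  0.95 -0.04] open -0.001
rows [ 0.0009  0.0003 -0.0007] [0.0013 0.0008 0.    ]
t 20.42 pos [ 0.4117 -0.2624  0.1303] rpy [3.1403e+00 9.0000e-04 2.8615e+00] F [-3.89  2.96 16.65] M [0.6  0.97 0.  ] open 0.003
rows [ 0.0009  0.0003 -0.0007] [0.0013 0.0009 0.    ]
```

The push rose well past the sliding force with almost no travel, so the cap is tight. I'll retreat and do a last check.

```bash
python3 -m inch '[[[0,0,-0.01,0,0,0,0],[0,0,-0.03,0,0,0,0],[0,0,-0.06,0,0,0,0],[0,0,-0.09,0,0,0,0],[0,0,-0.12,0,0,0,0],[0,0,-0.15,0,0,0,0],[0,0.04,-0.15,0,0,0,0],[0,0.08,-0.15,0,0,0,0],[0,0.12,-0.15,0,0,0,0],[0,0.15,-0.15,0,0,0,0],[0,0.15,-0.15,0,0,0,0],[0,0.15,-0.15,0,0,0,0]]]'; python3 - <<'E'
from h import *
import cv2
delta([.411,-.2608,.11])
s=imaging.camera("scene")[:,:,::-1];t=imaging.camera("top")[:,:,::-1]
a=cv2.resize(s[270:360,220:350],None,fx=4,fy=4,interpolation=cv2.INTER_CUBIC)
b=cv2.resize(t[100:300,140:240],(180,360))
cv2.imwrite("pics/b8.png",np.hstack([a,b]))
E
```

```text
t: 21.47
tool_pos: [0.4533, -0.1169, 0.2806]
eef_rot: [3.14, 0.001, 2.866]
contact_force: [-0.5, -1.1, 0.2]
opening: -0.002
t 21.47 pos [ 0.4533 -0.1169  0.2806] rpy [3.1403e+00 1.0000e-03 2.8656e+00] F [-0.49 -1.08  0.18] M [-0.08 -0.01  0.04] open -0.002
rows [ 0.0017 -0.1502  0.1704] [0.0013 0.001  0.    ]
```

View pics/b8.png

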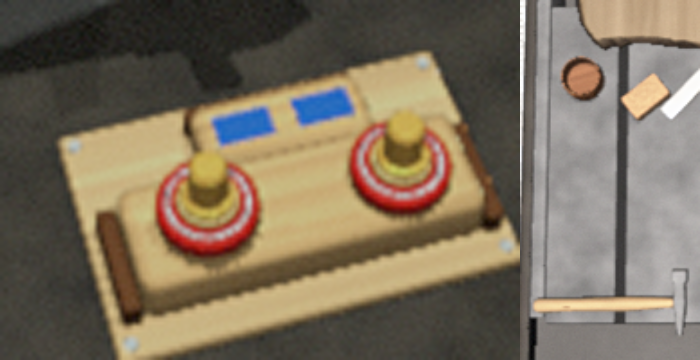

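The cap stands upright and seated on the hub, at about (208,180) in the crop. The hammer, sander, round box and square are where they were.

```bash
python3 -c "
from station import robot
print(robot.sign_off())"
```

```text
the job is handed in; nothing more can be done
None
```

The brass cap is on the bare axle and pressed down with the wheel until the wheel bore below. I let go of it and handed the job in at about 21.5 s.

- **Pressing:** The cap slid at a steady push of about 8 N, or 9 N once the wheel was moving with it. The push then rose sharply as the wheel bore. I stopped at about 22.6 N, which is about 14.6 N beyond the sliding push. That is inside the 10 to 17 N range and below the 22 N that crushes the hub.
- **Tightness check:** After letting go, I pressed the closed top gently with shut fingers. The push rose to about 17 to 18 N with only a few tenths of a millimetre of travel, so I felt no play.
- **Last pictures:** They show the cap upright on the hub like the finished one. The hammer, sander, round box and square appear unmoved, and the arm is clear with no contact force.
- **Remaining doubt:** A side force of up to about 6 N showed at the end of the press, so the axial figures may be off by a newton or so.

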